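# Raking light over an iron head

## Task

Clear the gauge plate on the vice by lifting the red tin by its handle, setting it down (not dropping it) upright on the bench beside the vice and letting go of it. Then draw the black torch up out of the wooden holder, lean it about halfway between upright and level, and finish while still holding it, still and raised about a hand's width (100 mm) from the club head, its lens aimed down at the middle of the club face and touching nothing but the gripper. Leave the marker, the bit box and the tape roll where they are.

Things in the scene. Friction and masses are not known exactly. Their poses are not given: they have to be found in the camera images.
- vice: fixed blue vice clamping a level aluminium plate 120 (x) by 220 mm (y), top 100 mm above the bench. Spindle with cross bar reaches x = 90 mm, 50 mm up. Origin: on the bench under the plate's centre, z up. A steel golf iron head lies fixed, face up, on the plate's +y half (y 10 to 117, x -55 to 40 mm), nowhere above 128 mm over the bench; the tin starts on the -y half
- club_face (a point): middle of the club head's face, a level surface with thin black grooves about 50 by 78 mm, facing up, 120 mm above the bench; axes as the vice
- tin: closed red round tin, white band, 70 mm diameter, 86 mm tall, fixed dark arch handle; about 0.45 kg. Origin: centre of its underside, z up. The handle's level bar runs along its x, 10 mm thick, 58 mm between the uprights' centres, its centre 135 mm above the underside, 34 mm of free height under it. Starts upright on the vice's plate
- tin_grip (a point): middle of the tin's handle bar, 135 mm above the tin's underside; axes as the tin
- holder: wooden block, fixed, 70 mm (x) by 130 mm (y) by 70 mm tall, with two upright round holes of 28 mm diameter and 60 mm depth at y = -35 and +35 mm. Origin: centre of its underside, z up. One hole holds the torch, the other the marker
- torch: black metal inspection torch, a smooth round rod 25 mm in diameter and 150 mm long with an orange band near its tail, about 0.13 kg. Stands lens down in one hole of the holder, the upper 90 mm showing. Origin: centre of the lens; its z runs from the lens to the tail, so light leaves the lens along -z (straight down at the start)
- torch_tail (a point): centre of the torch's tail end, 150 mm from the lens; axes as the torch
- marker: yellow paint marker with white cap, 23 mm diameter, 135 mm long, standing in the other hole of the holder, upper 75 mm showing; bystander. Origin: centre of its lower end, z along it, up
- bitbox: red open box 80 (x) by 120 (y) by 35 mm with upright steel bits, 55 mm tall in all; bystander. Origin: centre of its underside
- tape: roll of pale tape lying flat, 90 mm outside diameter, 25 mm tall; bystander. Origin: centre of its underside

How it is judged:
By the outcome, as a careful person would: the job done as asked, in the order asked, and still so for the second after the job is handed in, while the arm keeps its last pose, push and grip.
It also fails if it takes over 54 s, if anything falls off the work surface, if the arm or the gripper's body presses on something with over 40 N, if the wrist force passes 120 N, or if a joint passes its speed limit or range.

## Robot

A 7-joint arm with a two-finger parallel gripper is mounted at the origin on the work surface. World frame = base frame: x ahead of the robot, y to its left, z up, the work surface at z = 0. Lengths are in m, angles in rad, forces in N, time in s.
With the tool pointing down it reaches from about 0.425 to 0.875 m from the base axis. Payload 4.7 kg.
Tool frame: the origin (TCP) lies on the centre line of the jaws, within the pads' length; the fingertips stand 14 mm ahead of it and the grasp point (between the pads) lies 5 mm behind it; z points along the fingers, y is the direction in which the jaws open and shut (so a half turn about z gives the same grasp; the last joint's range is limited). The gripper opens to 87 mm and grips with 3 to 60 N. Pads are 19 mm wide; open, the fingers measure 117 mm over their backs; the gripper's body (75 mm by 190 mm) begins 51 mm behind the grasp point.
Start: joints at [-1.317, 0.321, -0.07, 1.45, 0.023, 1.371, -0.057], TCP at [0.154, 0.631, 0.237] pointing down, gripper open.
Joint ranges: [-2.86, 2.86], [-0.3, 2.09], [-1.38, 1.24], [0.06, 2.45], [-1.56, 4.7], [0.09, 2.05], [-2.69, 2.69]. Speed limits (rad/s): [2.57, 2.57, 3.14, 3.14, 3.14, 3.14, 3.14].

## Interface

Orientations are given as a rotation vector (axis times angle).
In Python, from bench import ctrl gives the robot as it stands. The module is installed in compiled form; this text tells all that it offers.
- The arm moves only by the tool step_arm, never from a script. Its argument "plan" is a list of rows, each a list of 3 entries, a list of its own where there are three numbers: the turn, a rotation vector about the tool's x, y, z in rad, then the shift along the tool's x, y, z in m, then the closure in counts, from 0 (fully open) to 255 (shut). In form: [[[rx, ry, rz], [x, y, z], hand], ...]. A call has exactly 10 rows; each row is the pose to reach, as a shift and turn from the pose commanded when the call began, along the tool's axes at that moment; what a row does not reach only later rows make up. A row lasts 1/8 s, in which the tool goes at most 62.5 mm and 10.7 degrees, less where a joint would pass 70% of its speed; a pose out of reach is approached as far as the arm can. A call with a gripper value outside its range is refused whole. The fingers move at their own pace and stop on an object; "squeeze" is the grip in N (left out, the last holds). Time passes only in rows, so rows that repeat a pose let the fingers close, or fill a call up. It gives the time, the measured TCP pose, the force and the opening at its end, in the units of the state.
- ctrl.get_state(): the state, without advancing time (a new reading comes with each control period).
- ctrl.get_image(name): name is "scene" or "top" or "wrist"; returns the picture (384x512x3 uint8, red, green, blue); there is no depth.
- ctrl.calibration(name): a dict with "fov_y" (degrees; the focal length in pixels is half the picture's height over the tangent of half this angle, whatever the lens; pixels are square), "cx", "cy" (the principal point, pixels), "rvec" (rotation vector, rad) and "tvec" (3), from world to camera coordinates, as OpenCV has them. Camera axes: x right, y down, z forward; pixel columns grow to the right and rows downward; lengths in m; the calibration is good to about 2 mm. The wrist camera is an equidistant fisheye: a pixel r from the principal point sees the ray r / f radians off the axis. A picture is of the moment at which its call begins: read the wrist's pose just before it. calibration takes no time and is no camera call; for the wrist camera it gives the pose at the moment of the call.
- ctrl.close_job(): hands the job in, once; it reports no verdict.
Trained networks look in the newest picture that a camera, given by its name, has taken for a name from the list of things; names that differ only in an ending like _2 or _b are one class to them, and where a whole thing is asked for, a point or a joint stands for the part that bears it (a point fixed in the world has none). Each returns a list of dicts, best first, with "score" (0 to 1); they miss things now and then, are a little off and sometimes report something else, mostly with a low value. They report only what shows in the picture. A call takes as long as a camera call.
- ctrl.cut_out(camera, label): "pixels" (384x512 bool, what is visible of it) and "rect" ([left, top, width, height] in pixels, round what is visible of it).
The state is a dict: "time": time; "joint_positions": joint angles; "qd": joint speeds; "joint_torque": joint torques, N m; "position": TCP position; "tool_rot": TCP orientation; "ft_force": force on the tool from outside, world axes, zero at the start; "torque": the same for the moment, N m; "grip_width": opening from 0.0 (shut) to 1.0 (fully open).
Only numpy, scipy, OpenCV 4.12 (cv2) and the standard library are available. Lean on these libraries where they do the work, as an engineer would, in place of code of your own. Each camera call takes 0.05 s, during which the arm holds its last target.

## Working session

There is one attempt and no reset: what is moved stays moved. The work goes in short steps, Python scripts to look and compute and a tool call to move; the robot and the scene stay as the last step left them, time stands still between calls to the robot, and variables do not carry over. Pictures are saved under pics/ and viewed, and the job is handed in when it is done.

Besides the shell and the picture viewer there is one more tool, called after ">>>" as name(argument=value, ...) on one line, values as JSON. step_arm: Moves the arm, as the interface text tells. Its arguments: {"type":"object","properties":{"plan":{"type":"array"},"squeeze":{"type":"number"}},"required":["plan"]}

```bash
mkdir -p pics; ls; python3 - <<'E'
from bench import ctrl
import cv2
s=ctrl.get_state(); print({k:(v if not hasattr(v,'tolist') else v.tolist()) for k,v in s.items()})
for n in ["scene","top","wrist"]:
    c=ctrl.calibration(n); print(n,c)
    im=ctrl.get_image(n); cv2.imwrite(f'pics/{n}0.png',cv2.cvtColor(im,cv2.COLOR_RGB2BGR))
    for l in ["vice","tin","holder","torch","marker","bitbox","tape"]:
        r=ctrl.cut_out(n,l); print(n,l,[(round(d['score'],2),d['rect']) for d in r][:3])
print(ctrl.get_state()['time'])
E
```

```text
pics
{'time': 0.0, 'joint_positions': [-1.3168770215197938, 0.32183809722296297, -0.0700823125030902, 1.4516703305524996, 0.02260972986231531, 1.3707975937519614, -0.05689753191843806], 'qd': [0.0010716855891181815, 0.001218765896291294, -0.00011197862765774882, -0.00011429165152326663, -0.0015966280891178092, -0.00019190166789488864, 0.0008230058723211919], 'joint_torque': [-0.000386726851502317, -49.129343032836914, -0.4039586428552866, -31.2529456615448, -0.06379203172400594, 0.04423515172675252, 0.0001979828039111453], 'position': [0.1543197107556775, 0.6308737804675926, 0.23545401411449512], 'tool_rot': [-0.37573956288459887, -3.1189173864871313, 0.0030196675201381697], 'ft_force': [-0.4437368472859166, -0.11927013721696535, 0.4041755120563124], 'torque': [0.007952465439810688, -0.024890767716252465, 0.023966260507444787], 'grip_width': 1.0004490169015703}
scene {'fov_y': 46.44313661307192, 'cx': 254.43281458649312, 'cy': 194.52841925862916, 'rvec': array([ 2.19636248,  0.73150031, -0.34738206]), 'tvec': array([-0.43284626, -0.09056363,  1.56200453])}
scene vice [(0.84, [225.7, 
[... 580 characters left out ...]
5,  0.1043075 ]), 'tvec': array([0.02178072, 0.55747661, 1.143697  ])}
top vice [(0.85, [200.8, 140.1, 98.8, 72.1])]
top tin [(0.64, [249.5, 167.3, 31.9, 31.4])]
top holder [(0.86, [355.1, 209.0, 63.6, 47.1])]
top torch [(0.77, [397.1, 227.4, 23.0, 13.4])]
top marker [(0.46, [370.7, 224.0, 16.6, 6.4])]
top bitbox [(0.9, [119.5, 208.4, 53.4, 39.4])]
top tape [(0.61, [133.1, 143.3, 34.0, 31.7])]
wrist {'fov_y': 65.70646984690485, 'cx': 254.6447657722262, 'cy': 195.271314574128, 'rvec': array([-2.31409411, -1.81429404, -0.2269872 ]), 'tvec': array([-0.6500864 , -0.02862411,  0.38861666])}
wrist vice []
wrist tin []
wrist holder []
wrist torch []
wrist marker []
wrist bitbox []
wrist tape []
1.2
```

```bash
python3 - <<'E'
import cv2
s=cv2.imread('pics/scene0.png'); cv2.imwrite('pics/scene0c.png',cv2.resize(s[130:330,100:370],None,fx=2.96,fy=2.96,interpolation=cv2.INTER_CUBIC)[:600])
s=cv2.imread('pics/top0.png'); cv2.imwrite('pics/top0c.png',cv2.resize(s[120:280,110:440],None,fx=2.42,fy=2.42,interpolation=cv2.INTER_CUBIC))
E
```

```text
(no output)
```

View pics/scene0c.png

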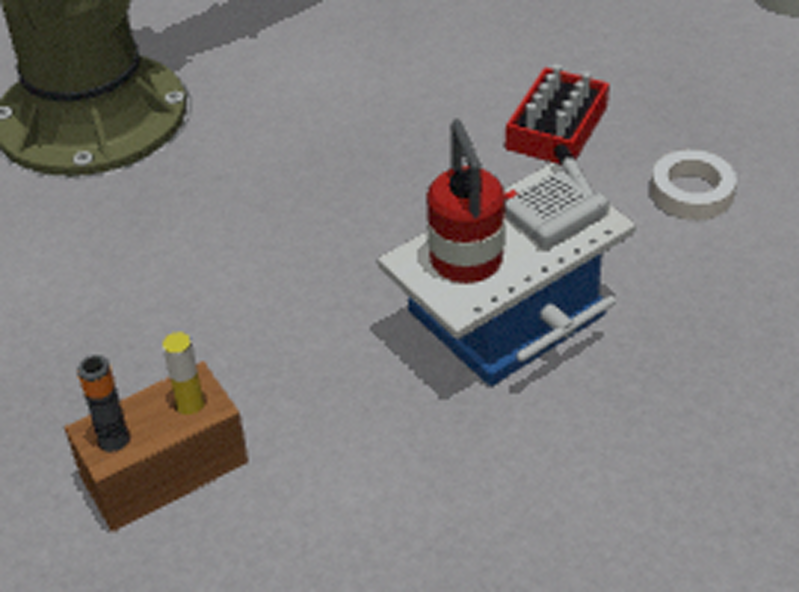

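View pics/top0c.png

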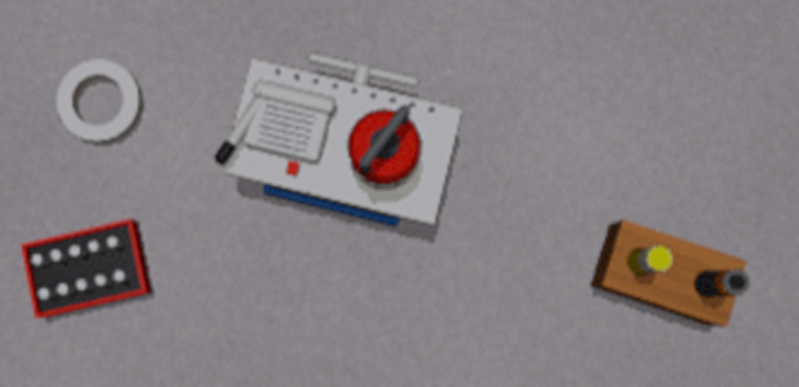

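View pics/top0.png

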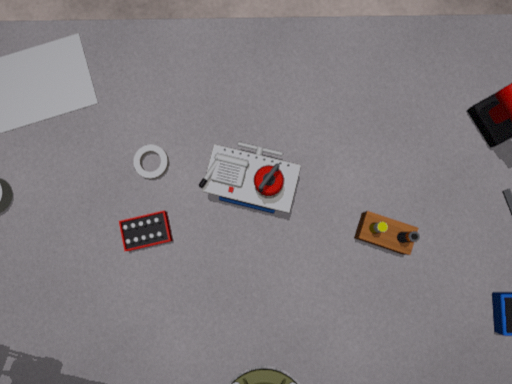

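View pics/scene0.png

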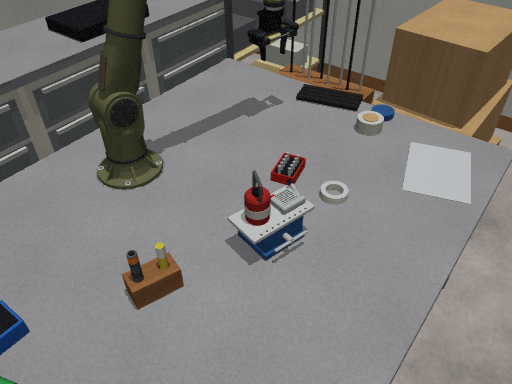

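```bash
cat > h.py <<'E'
import numpy as np, cv2
from bench import ctrl
from scipy.spatial.transform import Rotation as R
def cam(n):
    c=ctrl.calibration(n); f=192/np.tan(np.radians(c['fov_y'])/2)
    return f,c['cx'],c['cy'],R.from_rotvec(c['rvec']).as_matrix(),np.array(c['tvec'])
def ray(n,p,C=None):
    f,cx,cy,M,t=C or cam(n); d=np.array([p[0]-cx,p[1]-cy])
    if n=='wrist':
        r=np.hypot(*d); th=r/f; v=np.array([*(d/max(r,1e-9)*np.sin(th)),np.cos(th)])
    else: v=np.array([d[0]/f,d[1]/f,1])
    return -M.T@t, M.T@v
def onz(n,p,z,C=None):
    o,v=ray(n,p,C); return o+v*(z-o[2])/v[2]
def proj(n,P,C=None):
    f,cx,cy,M,t=C or cam(n); P=np.atleast_2d(P)@M.T+t
    if n=='wrist':
        rr=np.hypot(P[:,0],P[:,1]); th=np.arctan2(rr,P[:,2]); k=f*th/np.maximum(rr,1e-9)
        return np.c_[P[:,0]*k+cx,P[:,1]*k+cy]
    return np.c_[P[:,0]/P[:,2]*f+cx,P[:,1]/P[:,2]*f+cy]
def tri(a,pa,b,pb):
    o1,v1=ray(a,pa);o2,v2=ray(b,pb)
    A=np.c_[v1,-v2];s=np.linalg.lstsq(A,o2-o1,rcond=None)[0]
    p=o1+v1*s[0];q=o2+v2*s[1]; return (p+q)/2,np.linalg.norm(p-q)
E
python3 - <<'E'
from h import *
np.set_printoptions(precision=4,suppress=True)
T=lambda x,y:(x/2.42+110-.3,y/2.42+120-.3)
S=lambda x,y:(x/2.96+100-.3,y/2.96+130-.3)
print('corners top');pc=[]
for p in [(252,58),(461,108),(437,222),(227,172)]:
    q=onz('top',T(*p),.1);pc.append(q);print(q)
print('scene corners')
for p in [(636,225),(460,330),(378,262)]: print(onz('scene',S(*p),.1))
pc=np.array(pc);print('centre',pc.mean(0), 'y ax',np.degrees(np.arctan2(*(pc[0]-pc[1])[[1,0]])),np.degrees(np.arctan2(*(pc[3]-pc[2])[[1,0]])), np.linalg.norm(pc[0]-pc[1]),np.linalg.norm(pc[1]-pc[2]))
print('handle',onz('top',T(408,106),.24),onz('top',T(366,170),.24))
print('tin tri handle tops',tri('top',T(408,106),'scene',S(478,175)),tri('top',T(366,170),'scene',S(457,123)))
print('tin lid centre top',onz('top',T(385,145),.186))
print('torch',onz('top',T(736,281),.16),onz('scene',S(95,364),.16),tri('top',T(736,281),'scene',S(95,364)))
print('marker',onz('top',T(658,259),.145),onz('scene',S(178,342),.145))
print('holder top corners');
for p in [(622,221),(745,260),(725,326),(605,285)]: print(onz('top',T(*p),.07))
print('face centre',onz('top',T(288,128),.12),onz('scene',S(550,197),.12))
print('tape',onz('top',T(98,101),.025)); print('bit',onz('top',T(84,267),.035))
E
```

```text
corners top
[0.6645 0.1198 0.1   ]
[ 0.6117 -0.091   0.1   ]
[ 0.4972 -0.0657  0.1   ]
[0.5482 0.1439 0.1   ]
scene corners
[0.6667 0.1192 0.1   ]
[ 0.6138 -0.0885  0.1   ]
[ 0.5013 -0.0656  0.1   ]
centre [0.5804 0.0268 0.1   ] y ax 75.94337818981262 76.33118192390388 0.2173205035789538 0.11729927086814469
handle [ 0.5887 -0.0343  0.24  ] [0.5322 0.0028 0.24  ]
tin tri handle tops (array([ 0.5916, -0.0337,  0.2294]), np.float64(0.002616327170309963)) (array([0.5361, 0.0056, 0.2339]), np.float64(0.00824899394689059))
tin lid centre top [ 0.5621 -0.0142  0.186 ]
torch [ 0.4369 -0.3383  0.16  ] [ 0.4361 -0.3351  0.16  ] (array([ 0.4375, -0.3368,  0.1625]), np.float64(0.001714239118387023))
marker [ 0.4581 -0.271   0.145 ] [ 0.4603 -0.2707  0.145 ]
holder top corners
[ 0.4998 -0.2546  0.07  ]
[ 0.46   -0.3765  0.07  ]
[ 0.3942 -0.3538  0.07  ]
[ 0.4353 -0.2355  0.07  ]
face centre [0.5892 0.0812 0.12  ] [0.5905 0.0849 0.12  ]
tape [0.6354 0.2953 0.025 ]
bit [0.456  0.3028 0.035 ]
```

```bash
cat >> h.py <<'E'
np.set_printoptions(precision=4,suppress=True)
def down(yaw_y):
    "tool down, tool y at world angle yaw_y deg"
    a=np.radians(yaw_y); y=np.array([np.cos(a),np.sin(a),0]); z=np.array([0,0,-1.]); return np.c_[np.cross(y,z),y,z]
def rel(pos,Rm,base=None):
    "rotvec & shift in tool axes from current pose (or base)"
    if base is None:
        s=ctrl.get_state(); p0=np.array(s['position']);R0=R.from_rotvec(s['tool_rot']).as_matrix()
    else: p0,R0=base
    rv=R.from_matrix(R0.T@Rm).as_rotvec(); sh=R0.T@(np.array(pos)-p0)
    return rv,sh,np.degrees(np.linalg.norm(rv))
E
python3 - <<'E'
from h import *
s=ctrl.get_state();print(R.from_rotvec(s['tool_rot']).as_matrix())
for y in (55,-125): print(rel([.562,-.015,.36],down(y)))
print(rel([.154,.631,.36],down(55)))
E
```

```text
[[-0.9714  0.2375  0.0001]
 [ 0.2375  0.9714  0.0001]
 [-0.      0.0001 -1.    ]]
(array([0.0001, 0.    , 0.3711]), array([-0.5495, -0.5311, -0.1234]), np.float64(21.260070850060014))
(array([-0.    ,  0.0002, -2.7705]), array([-0.5495, -0.5311, -0.1234]), np.float64(158.7399303888133))
(array([0.0001, 0.    , 0.3711]), array([ 0.0003, -0.0005, -0.1234]), np.float64(21.260070850060014))
```

>>> step_arm(plan=[[[0, 0, 0], [0, 0, -0.06], 0], [[0, 0, 0.05], [-0.04, -0.04, -0.11], 0], [[0, 0, 0.1], [-0.08, -0.08, -0.12], 0], [[0, 0, 0.15], [-0.12, -0.12, -0.12], 0], [[0, 0, 0.2], [-0.16, -0.16, -0.12], 0], [[0, 0, 0.25], [-0.2, -0.2, -0.12], 0], [[0, 0, 0.3], [-0.24, -0.24, -0.12], 0], [[0, 0, 0.34], [-0.28, -0.28, -0.12], 0], [[0, 0, 0.37], [-0.32, -0.32, -0.12], 0], [[0, 0, 0.37], [-0.36, -0.36, -0.12], 0]])

```text
time: 2.45
position: [0.4193, 0.1945, 0.3569]
tool_rot: [0.943, 2.996, 0.002]
ft_force: [1.1, 0.9, 0.1]
grip_width: 1.005
```

```bash
python3 - <<'E'
from h import *
s=ctrl.get_state();print(s['time'],s['joint_positions'])
for y in (55,): print(rel([.562,-.015,.36],down(y)))
E
```

```text
2.45 [-0.8808 -0.1344  0.3483  1.6991  0.0453  1.5676  0.4254]
(array([0.0013, 0.0002, 0.0009]), array([-0.2369, -0.09  , -0.0032]), np.float64(0.09380710449656492))
```

>>> step_arm(plan=[[[0, 0, 0], [-0.05, -0.02, 0], 0], [[0, 0, 0], [-0.1, -0.04, 0], 0], [[0, 0, 0], [-0.15, -0.06, 0], 0], [[0, 0, 0], [-0.2, -0.08, 0], 0], [[0, 0, 0], [-0.23, -0.09, 0], 0], [[0, 0, 0], [-0.237, -0.09, 0], 0], [[0, 0, 0], [-0.237, -0.09, 0], 0], [[0, 0, 0], [-0.237, -0.09, 0], 0], [[0, 0, 0], [-0.237, -0.09, 0], 0], [[0, 0, 0], [-0.237, -0.09, 0], 0]])

```text
time: 3.7
position: [0.5611, -0.0126, 0.3568]
tool_rot: [0.941, 2.997, 0.001]
ft_force: [0.4, -0.2, -1.1]
grip_width: 1.003
```

```bash
python3 - <<'E'
from h import *
s=ctrl.get_state();print(s['time'],s['position'],s['joint_positions'])
im=ctrl.get_image('wrist');cv2.imwrite('pics/w1.png',im[:,:,::-1])
C=cam('wrist')
for l in ['tin','torch','holder']:
    r=ctrl.cut_out('wrist',l);print(l,[(round(d['score'],2),d['rect']) for d in r])
v=im.copy()
for P in [(.5916,-.0337,.235),(.535,.004,.235),(.562,-.0145,.186),(.5892,.083,.12),(.437,-.337,.16)]:
    p=proj('wrist',P,C)[0];print(P,p);cv2.circle(v,tuple(int(round(x)) for x in p),3,(0,255,0),1)
cv2.imwrite('pics/w1m.png',cv2.resize(v[:,:,::-1],None,fx=1.5,fy=1.5))
E
```

```text
3.7 [ 0.5611 -0.0126  0.3568] [-0.6342  0.1048  0.6721  1.4964 -0.0658  1.5628  0.9979]
tin [(0.57, [225.8, 147.9, 59.2, 79.4])]
torch []
holder [(0.61, [75.8, 200.5, 26.9, 15.1])]
(0.5916, -0.0337, 0.235) [255.1232 230.5772]
(0.535, 0.004, 0.235) [253.501  160.6466]
(0.562, -0.0145, 0.186) [253.8584 184.4895]
(0.5892, 0.083, 0.12) [326.1163 149.533 ]
(0.437, -0.337, 0.16) [ 36.5121 235.2881]
```

View pics/w1m.png

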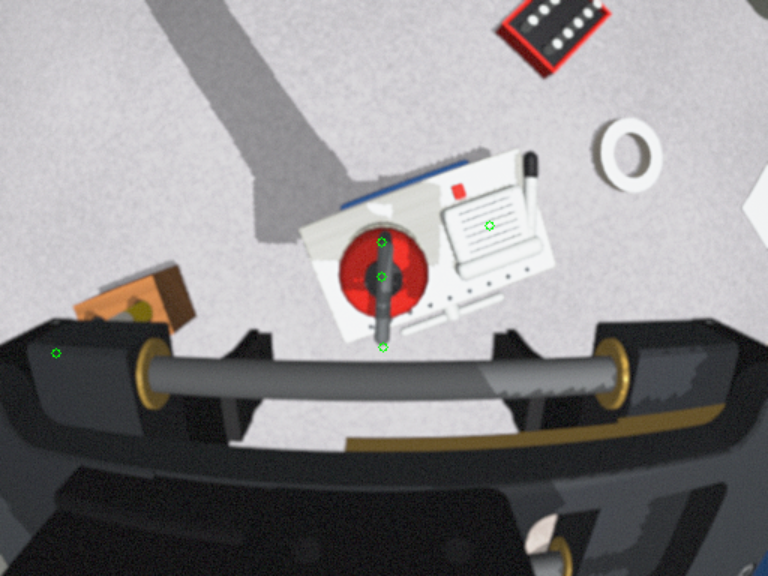

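>>> step_arm(plan=[[[0, 0, 0], [-0.003, 0, 0.04], 0], [[0, 0, 0], [-0.003, 0, 0.08], 0], [[0, 0, 0], [-0.003, 0, 0.11], 0], [[0, 0, 0], [-0.003, 0, 0.127], 0], [[0, 0, 0], [-0.003, 0, 0.127], 120], [[0, 0, 0], [-0.003, 0, 0.127], 255], [[0, 0, 0], [-0.003, 0, 0.127], 255], [[0, 0, 0], [-0.003, 0, 0.127], 255], [[0, 0, 0], [-0.003, 0, 0.127], 255], [[0, 0, 0], [-0.003, 0, 0.127], 255]], squeeze=35)

```text
time: 5.15
position: [0.5638, -0.015, 0.2296]
tool_rot: [0.943, 2.997, 0.0]
ft_force: [-0.4, -0.8, -0.0]
grip_width: 0.401
```

```bash
python3 - <<'E'
from h import *
s=ctrl.get_state();print(s['time'],s['position'],s['joint_positions'],s['ft_force'],s['grip_width'])
E
```

```text
5.15 [ 0.5638 -0.015   0.2296] [-0.6194  0.157   0.6685  1.7011 -0.1004  1.3181  1.0293] [-0.3815 -0.7739 -0.0026] 0.4010302430120382
```

>>> step_arm(plan=[[[0, 0, 0], [0, 0, 0], 255], [[0, 0, 0], [0, 0, 0], 255], [[0, 0, 0], [0, 0, 0], 255], [[0, 0, 0], [0, 0, 0], 255], [[0, 0, 0], [0, 0, 0], 255], [[0, 0, 0], [0, 0, -0.004], 255], [[0, 0, 0], [0, 0, -0.012], 255], [[0, 0, 0], [0, 0, -0.025], 255], [[0, 0, 0], [0, 0, -0.04], 255], [[0, 0, 0], [0, 0, -0.055], 255]])

```text
time: 6.4
position: [0.564, -0.0151, 0.2861]
tool_rot: [0.943, 2.996, 0.001]
ft_force: [-0.3, 0.3, -3.3]
grip_width: 0.104
```

```bash
python3 - <<'E'
from h import *
s=ctrl.get_state();print(s['time'],s['position'],s['joint_positions'],s['ft_force'],s['torque'],s['grip_width'])
im=ctrl.get_image('wrist');cv2.imwrite('pics/w2.png',im[:,:,::-1])
print(rel([.534,-.167,.20],down(55)))
E
```

```text
6.4 [ 0.564  -0.0151  0.2861] [-0.6272  0.1267  0.6715  1.6158 -0.0798  1.4259  1.0128] [-0.3432  0.3004 -3.2501] [-0.038  -0.0353  0.0085] 0.10428892360476345
(array([0.0031, 0.003 , 0.0011]), array([-0.0613, -0.1426,  0.088 ]), np.float64(0.25438830785357))
```

View pics/w2.png

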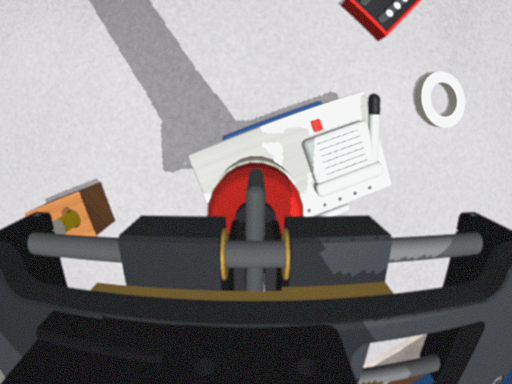

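>>> step_arm(plan=[[[0, 0, 0], [-0.008, -0.02, -0.002], 255], [[0, 0, 0], [-0.02, -0.05, 0], 255], [[0, 0, 0], [-0.034, -0.08, 0], 255], [[0, 0, 0], [-0.047, -0.11, 0], 255], [[0, 0, 0], [-0.056, -0.132, 0.01], 255], [[0, 0, 0], [-0.06, -0.142, 0.035], 255], [[0, 0, 0], [-0.06, -0.142, 0.07], 255], [[0, 0, 0], [-0.06, -0.142, 0.105], 255], [[0, 0, 0], [-0.06, -0.142, 0.13], 255], [[0, 0, 0], [-0.06, -0.142, 0.145], 255]])

```text
time: 7.7
position: [0.53, -0.167, 0.138]
tool_rot: [-0.945, -2.994, 0.001]
ft_force: [0.2, 0.5, -2.4]
grip_width: 0.099
```

>>> step_arm(plan=[[[0, 0, 0], [0, 0, 0.004], 255], [[0, 0, 0], [0, 0, 0.007], 255], [[0, 0, 0], [0, 0, 0.009], 255], [[0, 0, 0], [0, 0, 0.01], 255], [[0, 0, 0], [0, 0, 0.01], 255], [[0, 0, 0], [0, 0, 0.0105], 255], [[0, 0, 0], [0, 0, 0.0105], 255], [[0, 0, 0], [0, 0, 0.011], 255], [[0, 0, 0], [0, 0, 0.011], 255], [[0, 0, 0], [0, 0, 0.011], 255]])

```text
time: 8.95
position: [0.5325, -0.1656, 0.1294]
tool_rot: [0.942, 2.995, 0.001]
ft_force: [0.3, 1.6, 5.8]
grip_width: 0.1
```

```bash
python3 - <<'E'
from h import *
s=ctrl.get_state();print(s['time'],s['position'],s['joint_positions'],s['ft_force'],s['torque'],s['grip_width'])
im=ctrl.get_image('scene');cv2.imwrite('pics/s3.png',cv2.resize(im[130:330,100:370,::-1],None,fx=2.9,fy=2.9))
E
```

```text
8.95 [ 0.5325 -0.1656  0.1294] [-0.4146  0.2494  0.765   1.8406 -0.1916  1.125   1.3791] [0.2556 1.6286 5.8393] [0.3858 0.041  0.0108] 0.09993999860414302
```

View pics/s3.png

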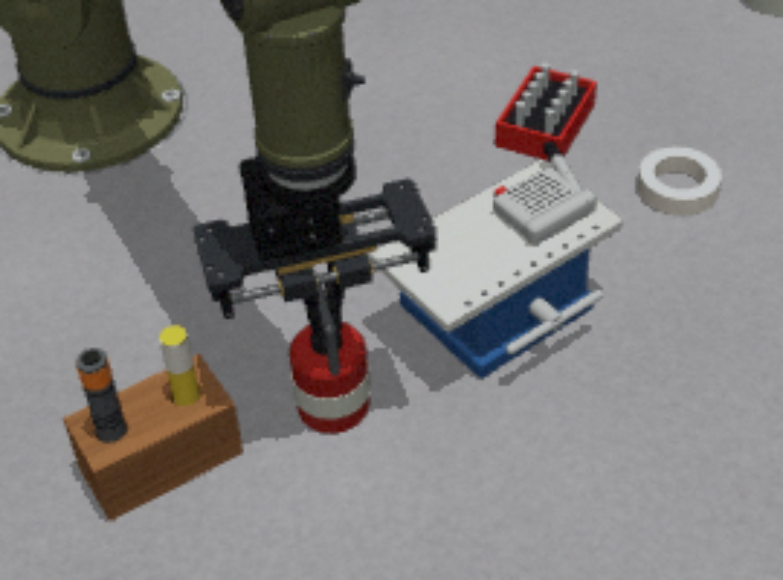

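>>> step_arm(plan=[[[0, 0, 0], [0, 0, 0], 150], [[0, 0, 0], [0, 0, 0], 100], [[0, 0, 0], [0, 0, 0], 100], [[0, 0, 0], [0, 0, 0], 100], [[0, 0, 0], [0, 0, 0], 100], [[0, 0, 0], [0, 0, -0.03], 100], [[0, 0, 0], [0, 0, -0.08], 100], [[0, 0, 0], [0, 0, -0.13], 100], [[0, 0, 0], [0, 0, -0.17], 100], [[0, 0, 0], [0, 0, -0.18], 100]])

```text
time: 10.25
position: [0.5328, -0.1664, 0.3114]
tool_rot: [0.942, 2.992, 0.002]
ft_force: [-0.8, 1.0, -0.9]
grip_width: 0.605
```

```bash
python3 - <<'E'
from h import *
s=ctrl.get_state();print(s['time'],s['position'],s['joint_positions'],s['ft_force'],s['torque'],s['grip_width'])
im=ctrl.get_image('wrist');cv2.imwrite('pics/w4.png',cv2.resize(im[:,:,::-1],None,fx=1.5,fy=1.5))
C=cam('wrist')
for l in ['tin','torch','holder','marker']:
    r=ctrl.cut_out('wrist',l);print(l,[(round(d['score'],2),d['rect']) for d in r])
for P in [(.437,-.337,.16),(.459,-.271,.145),(.59,.083,.12)]: print(proj('wrist',P,C)*1.5)
for y in (-18.4,161.6):print(rel([.437,-.337,.25],down(y)))
E
```

```text
10.25 [ 0.5328 -0.1664  0.3114] [-0.469   0.1054  0.792   1.5934 -0.0765  1.4697  1.2885] [-0.7901  0.9602 -0.8764] [-0.0551  0.0882  0.0447] 0.6050216694173783
tin [(0.94, [226.3, 137.7, 58.2, 68.6]), (0.6, [307.4, 59.5, 163.9, 134.4])]
torch [(0.66, [80.0, 173.7, 48.5, 43.2])]
holder [(0.95, [96.0, 142.6, 100.8, 69.1]), (0.35, [78.9, 178.3, 49.2, 36.0])]
marker [(0.61, [132.4, 163.1, 38.3, 29.9])]
[[132.1608 305.8944]]
[[212.3181 275.9198]]
[[656.9232 162.7579]]
(array([-0.0027, -0.0014,  1.2822]), array([-0.0214, -0.1944,  0.057 ]), np.float64(73.46537246488619))
(array([ 0.0015, -0.003 , -1.8594]), array([-0.0214, -0.1944,  0.057 ]), np.float64(106.53486862482305))
```

View pics/w4.png

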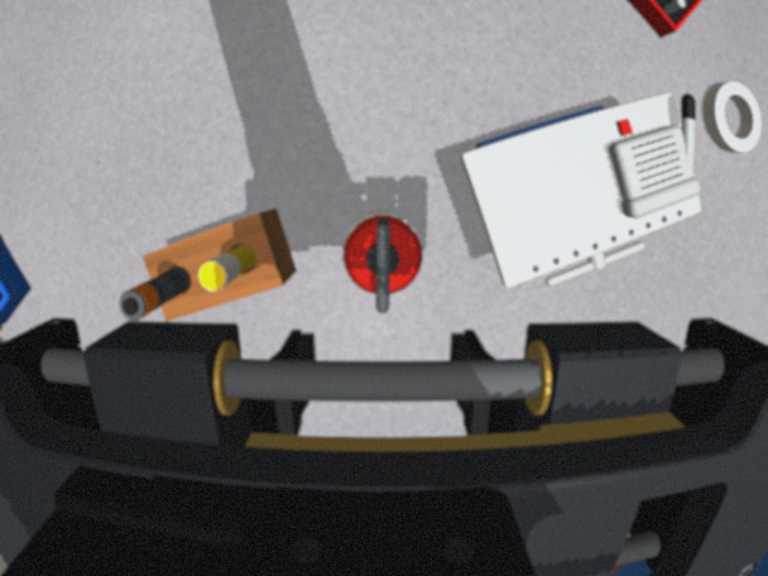

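```bash
cat > kin.py <<'E'
from h import *
from scipy.optimize import least_squares
D=[([-1.3168770215197938,0.32183809722296297,-0.0700823125030902,1.4516703305524996,0.02260972986231531,1.3707975937519614,-0.05689753191843806],[0.15432,0.63087,0.23545],[-0.37574,-3.11892,0.00302]),
([-0.8808,-0.1344,0.3483,1.6991,0.0453,1.5676,0.4254],[0.4193,0.1945,0.3569],[.943,2.996,.002]),
([-0.6342,0.1048,0.6721,1.4964,-0.0658,1.5628,0.9979],[0.5611,-0.0126,0.3568],[.941,2.997,.001]),
([-0.6194,0.157,0.6685,1.7011,-0.1004,1.3181,1.0293],[0.5638,-0.015,0.2296],[.943,2.997,0]),
([-0.4146,0.2494,0.765,1.8406,-0.1916,1.125,1.3791],[0.5325,-0.1656,0.1294],[.942,2.995,.001]),
([-0.469,0.1054,0.792,1.5934,-0.0765,1.4697,1.2885],[0.5328,-0.1664,0.3114],[.942,2.992,.002])]
def fk(q,p,s):
    h,L1,L2,L3,e,w,yb,yt=p
    Rz=lambda a:R.from_euler('z',a); Ry=lambda a:R.from_euler('y',a)
    M=Rz(yb+s[0]*q[0]); x=np.array([0,0,h])
    M=M*Ry(q[1])*Rz(s[1]*q[2]); x=x+M.apply([e,0,L1])
    M=M*Ry(q[3]); x=x+M.apply([-e,0,0])
    M=M*Rz(s[2]*q[4]); x=x+M.apply([0,0,L2])
    M=M*Ry(q[5]); x=x+M.apply([w,0,0])
    M=M*Rz(s[3]*q[6]+yt); x=x+M.apply([0,0,L3]); return x,M
def fit(s):
    best=None
    for yt in np.radians([0,90,180,270]):
        def res(p):
            o=[]
            for q,x,r in D:
                X,M=fk(q,p,s); o+=list((X-x)*10)+list((M.inv()*R.from_rotvec(r)).as_rotvec())
            return np.array(o)
        f=least_squares(res,[.35,.35,.35,.3,0.,0.,0.,yt])
        if best is None or f.cost<best.cost: best=f
    return best
if __name__=='__main__':
    import itertools
    L=[(fit(s),s) for s in itertools.product([1,-1],repeat=4)]
    L.sort(key=lambda a:a[0].cost)
    for f,s in L[:3]: print(f.cost,s,f.x); print(np.abs(f.fun).max())
    np.savez('kin.npz',p=L[0][0].x,s=L[0][1])
E
python3 kin.py
```

```text
0.0035636094082220613 (-1, -1, -1, -1) [ 1.4424  0.4637  0.5052  1.5498  0.0064 -0.0068 -0.0435  1.5272]
0.05503325585496294
0.11934257237726119 (-1, -1, 1, -1) [-0.1082  0.4451  0.5029 -0.0161  0.0097 -0.0089 -0.0444  1.5636]
0.3408014749813205
2.9430673919428028 (-1, -1, 1, 1) [-0.1082  0.4451  0.5029 -0.0161  0.0097 -0.0089 -0.0444 -0.122 ]
1.7528358030634654
```

```bash
python3 - <<'E'
from h import *
s=ctrl.get_state()
b=(s['position'],R.from_rotvec(s['tool_rot']).as_matrix())
Rt=down(-18.4)
print(rel([.437,-.337,.31],Rt@R.from_rotvec([.3,0,0]).as_matrix(),b), rel([.437,-.337,.31],Rt@R.from_rotvec([-.3,0,0]).as_matrix(),b))
print((Rt@R.from_rotvec([.3,0,0]).as_matrix()))
E
```

```text
(array([0.2549, 0.1909, 1.2721]), array([-0.0212, -0.1944, -0.003 ]), np.float64(75.13692010835034)) (array([-0.2603, -0.1936,  1.2719]), array([-0.0212, -0.1944, -0.003 ]), np.float64(75.2083330059311))
[[ 0.3156  0.9065 -0.2804]
 [ 0.9489 -0.3016  0.0933]
 [ 0.     -0.2955 -0.9553]]
```

>>> step_arm(plan=[[[0, 0, 0.1], [-0.002, -0.02, -0.003], 100], [[-0.02, -0.02, 0.25], [-0.004, -0.04, -0.003], 100], [[-0.05, -0.04, 0.4], [-0.006, -0.06, -0.003], 100], [[-0.08, -0.06, 0.56], [-0.009, -0.085, -0.003], 100], [[-0.11, -0.08, 0.72], [-0.012, -0.11, -0.003], 100], [[-0.15, -0.11, 0.88], [-0.015, -0.135, -0.003], 100], [[-0.19, -0.14, 1.02], [-0.018, -0.16, -0.003], 100], [[-0.23, -0.17, 1.15], [-0.02, -0.18, -0.003], 100], [[-0.26, -0.194, 1.27], [-0.021, -0.194, -0.003], 100], [[-0.26, -0.194, 1.27], [-0.021, -0.194, -0.003], 100]])

```text
time: 11.75
position: [0.4363, -0.3371, 0.3102]
tool_rot: [2.34, 1.69, 0.257]
ft_force: [-0.1, 0.7, 0.0]
grip_width: 0.608
```

```bash
python3 - <<'E'
from h import *
import kin
s=ctrl.get_state();print(s['time'],s['position'],s['tool_rot'],s['joint_positions'])
kin.D.append((s['joint_positions'],s['position'],s['tool_rot']))
f=kin.fit((-1,-1,-1,-1));print(f.x,f.cost);print(f.fun.reshape(-1,6))
np.savez('kin.npz',p=f.x,s=(-1,-1,-1,-1))
print(rel([.437,-.337,.25],down(-18.4)))
E
```

```text
11.75 [ 0.4363 -0.3371  0.3102] [2.3404 1.6901 0.2567] [-0.2722 -0.2403  0.8167  1.8422  0.1135  1.1723  0.2073]
[ 0.2652  0.457   0.512   0.3669  0.0079 -0.0003 -0.0418  7.8124] 0.00673200145446002
[[ 0.0167  0.0477 -0.011  -0.     -0.0001 -0.0002]
 [-0.0166  0.0641  0.0215 -0.     -0.0001 -0.0003]
 [-0.0267 -0.0033 -0.0077 -0.     -0.0002 -0.0004]
 [-0.0108 -0.0062 -0.0132  0.0002  0.0002 -0.0003]
 [-0.0143 -0.0147 -0.0279  0.     -0.0004 -0.0004]
 [-0.0354 -0.005  -0.0076 -0.0004 -0.     -0.0001]
 [-0.0064  0.0004  0.0459 -0.0002  0.0124  0.0017]]
(array([ 0.3009, -0.0006,  0.0012]), array([ 0.0002, -0.0172,  0.0577]), np.float64(17.239788249181732))
```

```bash
cat > ik.py <<'E'
from kin import *
k=np.load('kin.npz');P=k['p'];S=tuple(k['s'])
lo=np.array([-2.86,-.3,-1.38,.06,-1.56,.09,-2.69]);hi=np.array([2.86,2.09,1.24,2.45,4.7,2.05,2.69])
def ik(x,M,q0,reg=.02):
    Mr=R.from_matrix(M)
    def res(q):
        X,m=fk(q,P,S); return np.r_[(X-x)*10,(m.inv()*Mr).as_rotvec(),reg*(q-q0)]
    f=least_squares(res,np.clip(q0,lo+.01,hi-.01),bounds=(lo,hi)); r=np.abs(res(f.x)[:6]).max()
    return f.x,r
def pose(face,az,tilt,roll,D):
    a=np.radians(az);t=np.radians(tilt)
    z=np.array([np.cos(a)*np.sin(t),np.sin(a)*np.sin(t),-np.cos(t)])
    h=np.array([-np.sin(a),np.cos(a),0]); # level, perpendicular
    M=np.c_[np.cross(h,z),h,z]@R.from_euler('z',roll,degrees=True).as_matrix()
    return face-D*z,M
E
python3 - <<'E'
from ik import *
q0=np.array([-0.2722,-0.2403,0.8167,1.8422,0.1135,1.1723,0.2073])
face=np.array([.59,.083,.12])
out=[]
for az in range(-180,180,30):
  for roll in range(-180,180,30):
    x,M=pose(face,az,45,roll,.215)
    q,r=ik(x,M,q0)
    if r<.03:
        out.append((np.min(np.r_[q-lo,hi-q]),az,roll,np.abs(q-q0).max(),q))
out.sort(key=lambda o:-o[0])
for o in out[:25]: print(round(o[0],2),o[1],o[2],round(o[3],2),o[4])
E
```

```text
0.53 -60 90 2.25 [-1.2551  0.228   0.4127  1.7311  0.66    1.4803 -2.0452]
0.52 -60 60 1.74 [-1.2111  0.2239  0.3617  1.7312  0.6701  1.4861 -1.5294]
0.52 -60 30 1.22 [-1.1713  0.2208  0.316   1.7313  0.6788  1.4913 -1.0127]
0.52 -60 0 0.86 [-1.1346  0.2183  0.2738  1.7314  0.6867  1.496  -0.4952]
0.52 -60 -30 0.83 [-1.1001  0.2163  0.2343  1.7315  0.6939  1.5003  0.0227]
0.51 -60 -60 0.8 [-1.0672  0.2148  0.1968  1.7316  0.7006  1.5044  0.541 ]
0.51 -60 -90 0.85 [-1.0357  0.2136  0.1608  1.7317  0.707   1.5084  1.0596]
0.51 -60 -120 1.37 [-1.0051  0.2126  0.1259  1.7318  0.7131  1.5122  1.5785]
0.31 90 90 1.97 [ 0.2206  0.4167  0.3224  1.4848 -0.7676  1.7363  2.1767]
0.3 90 120 1.46 [ 0.1848  0.422   0.3703  1.4849 -0.7827  1.746   1.6633]
0.3 -90 60 1.69 [-1.2177  0.7445  0.8331  1.1809  0.1874  1.7514 -1.4858]
0.29 90 150 0.94 [ 0.1498  0.428   0.4177  1.485  -0.7979  1.7559  1.15  ]
0.29 -90 30 1.22 [-1.155   0.7041  0.7064  1.181   0.2618  1.7628 -1.0137]
0.28 90 -180 0.93 [ 0.1153  0.4348  0.4647  1.485  -0.8133  1.7662  0.6367]
0.28 -90 0 0.92 [-1.0964  0.6756  0.5965  1.1811  0.3218  1.7748 -0.5313]
0.27 90 -150 0.94 [ 0.0812  0.4425  0.5117  1.485  -0.8291  1.7769  0.1236]
0.26 -90 -30 0.9 [-1.042   0.655   0.4994  1.1812  0.3719  1.7867 -0.0418]
0.26 60 -30 2.53 [-0.246  -0.0372  0.808   1.9937 -0.782   1.3404 -2.3256]
0.26 60 -60 2.01 [-0.2553 -0.0378  0.8168  1.9937 -0.7812  1.3398 -1.8028]
0.26 90 -120 0.96 [ 0.0475  0.4511  0.5588  1.4851 -0.8453  1.7882 -0.3894]
0.26 60 -90 1.49 [-0.2652 -0.0384  0.8261  1.9937 -0.7804  1.3392 -1.2802]
0.26 60 -120 0.96 [-0.2756 -0.0391  0.8359  1.9938 -0.7796  1.3385 -0.7575]
0.26 60 -150 0.89 [-0.2866 -0.0398  0.8464  1.9938 -0.7787  1.3378 -0.2349]
0.26 -90 90 2.15 [-1.2822  0.8022  0.9803  1.1809  0.0928  1.7423 -1.9434]
0.26 60 -180 0.89 [-0.2985 -0.0406  0.8576  1.9938 -0.7777  1.3371  0.2876]
```

>>> step_arm(plan=[[[0.07, 0, 0], [0, -0.003, 0.01], 100], [[0.15, 0, 0], [0, -0.007, 0.025], 100], [[0.23, 0, 0], [0, -0.012, 0.04], 100], [[0.301, 0, 0.001], [0, -0.016, 0.053], 100], [[0.301, 0, 0.001], [0, -0.017, 0.058], 100], [[0.301, 0, 0.001], [0, -0.017, 0.058], 100], [[0.301, 0, 0.001], [0, -0.017, 0.058], 100], [[0.301, 0, 0.001], [0, -0.017, 0.058], 100], [[0.301, 0, 0.001], [0, -0.017, 0.058], 100], [[0.301, 0, 0.001], [0, -0.017, 0.058], 100]])

```text
time: 13.0
position: [0.4388, -0.3372, 0.2514]
tool_rot: [2.546, 1.838, 0.003]
ft_force: [-0.3, 0.9, 0.3]
grip_width: 0.609
```

```bash
python3 - <<'E'
from h import *
s=ctrl.get_state();print(s['time'],s['position'],s['joint_positions'])
im=ctrl.get_image('wrist');cv2.imwrite('pics/w5.png',cv2.resize(im[:,:,::-1],None,fx=1.5,fy=1.5))
C=cam('wrist')
for P in [(.437,-.337,.16),(.459,-.271,.145),(.59,.083,.12)]: print(proj('wrist',P,C)*1.5)
print(rel([.437,-.337,.115],down(-18.4)))
E
```

```text
13.0 [ 0.4388 -0.3372  0.2514] [-0.268   0.1423  0.9687  1.7028 -0.1213  1.357   0.4012]
[[378.8236 303.6568]]
[[378.8735 177.6909]]
[[ 394.8871 -233.7096]]
(array([ 0.0024, -0.0003,  0.0008]), array([-0.0004, -0.0021,  0.1363]), np.float64(0.14456816092757793))
```

View pics/w5.png

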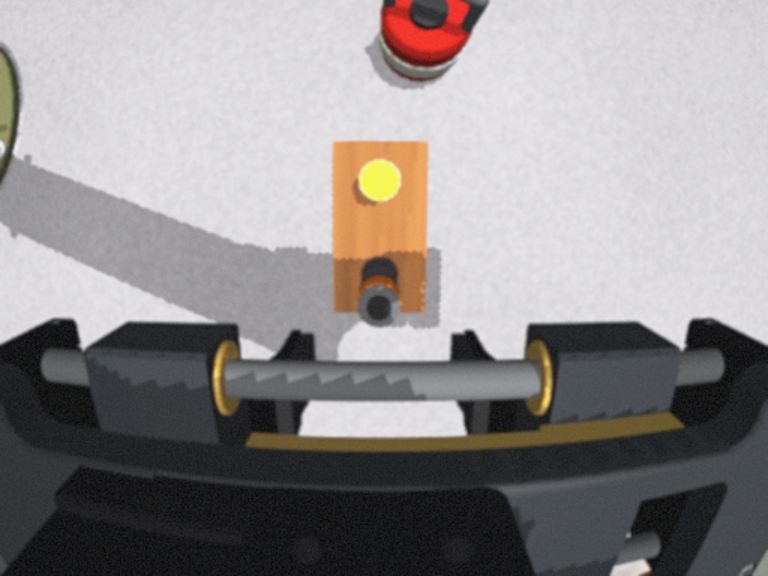

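```bash
python3 - <<'E'
from h import *
s=ctrl.get_state();f,cx,cy,M,t=cam('wrist')
print(R.from_rotvec(s['tool_rot']).as_matrix().T@(-M.T@t-s['position']))
E
```

```text
[ 0.0656 -0.0001 -0.1486]
```

>>> step_arm(plan=[[[0, 0, 0], [0, -0.002, 0.03], 100], [[0, 0, 0], [0, -0.002, 0.06], 100], [[0, 0, 0], [0, -0.002, 0.09], 100], [[0, 0, 0], [0, -0.002, 0.115], 100], [[0, 0, 0], [0, -0.002, 0.13], 100], [[0, 0, 0], [0, -0.002, 0.136], 100], [[0, 0, 0], [0, -0.002, 0.136], 255], [[0, 0, 0], [0, -0.002, 0.136], 255], [[0, 0, 0], [0, -0.002, 0.136], 255], [[0, 0, 0], [0, -0.002, 0.136], 255]], squeeze=45)

```text
time: 14.3
position: [0.4374, -0.3368, 0.1156]
tool_rot: [2.545, 1.838, 0.003]
ft_force: [0.7, -0.5, 1.7]
grip_width: 0.281
```

>>> step_arm(plan=[[[0, 0, 0], [0, 0, 0], 255], [[0, 0, 0], [0, 0, -0.003], 255], [[0, 0, 0], [0, 0, -0.012], 255], [[0, 0, 0], [0, 0, -0.03], 255], [[0, 0, 0], [0, 0, -0.055], 255], [[0, 0, 0], [0, 0, -0.08], 255], [[0, 0, 0], [0, 0, -0.11], 255], [[0, 0, 0], [0, 0, -0.14], 255], [[0, 0, 0], [0, 0, -0.165], 255], [[0, 0, 0], [0, 0, -0.175], 255]])

```text
time: 15.55
position: [0.4372, -0.3373, 0.2925]
tool_rot: [2.544, 1.836, 0.005]
ft_force: [0.7, -0.1, -2.4]
grip_width: 0.281
```

```bash
python3 - <<'E'
from ik import *
s=ctrl.get_state();q0=s['joint_positions'];print(s['time'],s['position'],q0,s['grip_width'],s['ft_force'])
im=ctrl.get_image('scene');cv2.imwrite('pics/s6.png',cv2.resize(im[130:330,100:370,::-1],None,fx=2.9,fy=2.9))
im=ctrl.get_image('top');cv2.imwrite('pics/t6.png',cv2.resize(im[100:280,180:430,::-1],None,fx=3,fy=3))
face=np.array([.59,.083,.12])
for az in (60,71.6,80,90,100,110):
    x,M=pose(face,az,45,180,.215); q,r=ik(x,M,q0); print(az,r,np.min(np.r_[q-lo,hi-q]),q,rel(x,M))
E
```

```text
15.55 [ 0.4372 -0.3373  0.2925] [-0.2882  0.11    0.9795  1.6432 -0.0941  1.4325  0.3803] 0.28120177369877436 [ 0.7194 -0.0898 -2.3793]
60 0.00025832953135837897 0.2566358043901933 [-0.3661 -0.0434  0.9232  1.9935 -0.7745  1.3351  0.2854] (array([-0.0759,  0.7822,  0.1941]), array([ 0.2978, -0.018 ,  0.0193]), np.float64(46.37944364944905))
71.6 0.0004315924988611189 0.4099297577883012 [-0.1972  0.2095  0.8301  1.8061 -0.8733  1.5712  0.5008] (array([0.0036, 0.7854, 0.0022]), array([0.2947, 0.0126, 0.0194]), np.float64(44.99799561230971))
80 0.00048134391091885403 0.35802108005335254 [-0.0947  0.3389  0.7382  1.6629 -0.8859  1.692   0.5951] (array([ 0.0612,  0.7842, -0.1368]), array([0.2963, 0.0348, 0.0195]), np.float64(45.74581524794595))
90 0.0005207926754748712 0.24140022101302527 [-0.0078  0.4681  0.6377  1.4848 -0.8734  1.8086  0.6752] (array([ 0.1297,  0.7791, -0.3022]), array([0.3025, 0.0606, 0.0196]), np.float64(48.454953709056916))
100 0.0005681714963427612 0.1385247795417872 [ 0.0504  0.5857  0.5476  1.2982 -0.8451  1.9115  0.7346] (array([ 0.1981,  0.7699, -0.4676]), array([0.313 , 0.0849, 0.0197]), np.float64(52.84495252584341))
110 0.0006473937996565061 0.03921007517883934 [ 0.0861  0.7008  0.4679  1.101  -0.8088  2.0108  0.7812] (array([ 0.2665,  0.7565, -0.6328]), array([0.3275, 0.107 , 0.0198]), np.float64(58.53762453307926))
```

View pics/s6.png

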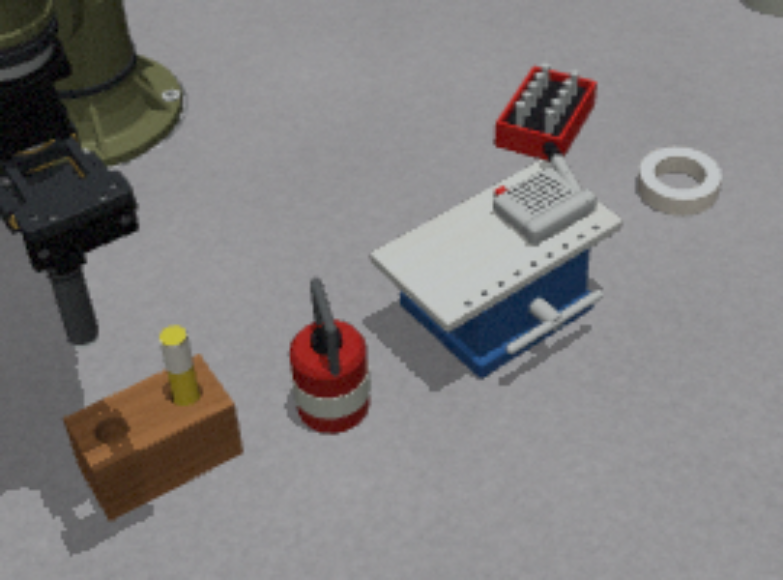

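View pics/t6.png

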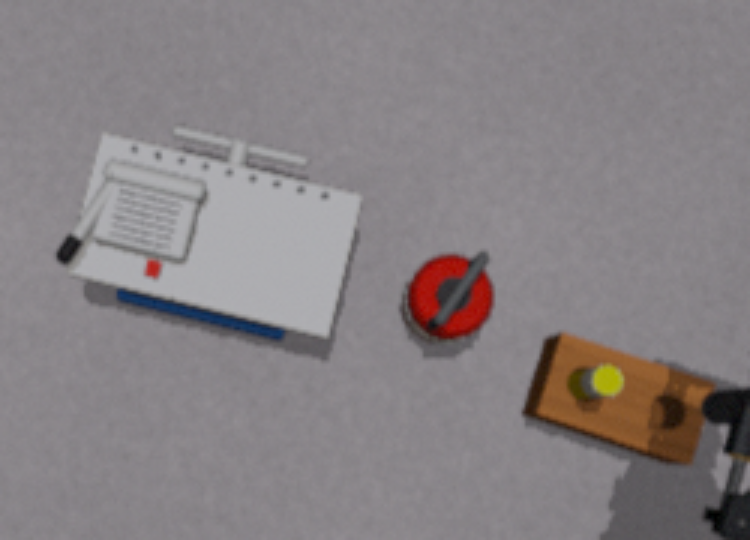

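```bash
python3 - <<'E'
from h import *
for p in [(146,214),(148,221)]: 
    q=onz('top',(p[0]/3+180-.33,p[1]/3+100-.33),.12); d=q[:2]-[.582,.027]; a=np.radians(-14); print(q, d@[np.cos(a),np.sin(a)], d@[-np.sin(a),np.cos(a)])
im=cv2.imread('pics/t6.png');cv2.imwrite('pics/t6c.png',cv2.resize(im[110:300,40:230],None,fx=3,fy=3,interpolation=cv2.INTER_CUBIC))
s=cv2.imread('pics/s6.png');cv2.imwrite('pics/s6c.png',cv2.resize(s[130:260,460:640],None,fx=4,fy=4,interpolation=cv2.INTER_CUBIC))
E
```

```text
[0.593  0.0821 0.12  ] -0.002614272717823515 0.056128501591308506
[0.5874 0.0805 0.12  ] -0.007707091755627563 0.05318268193354698
```

View pics/t6c.png

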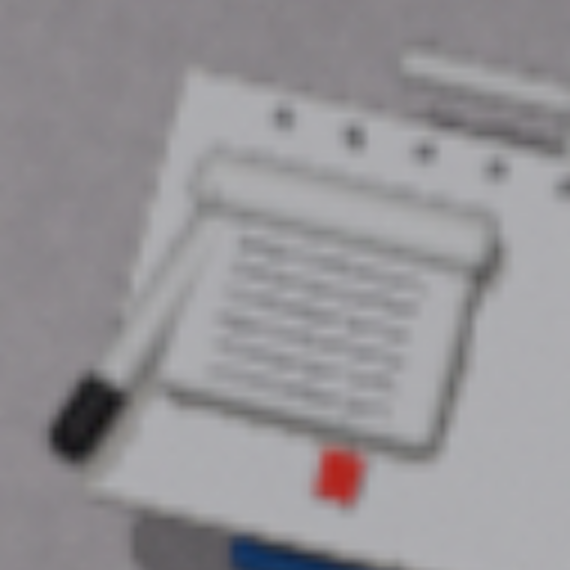

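View pics/s6c.png

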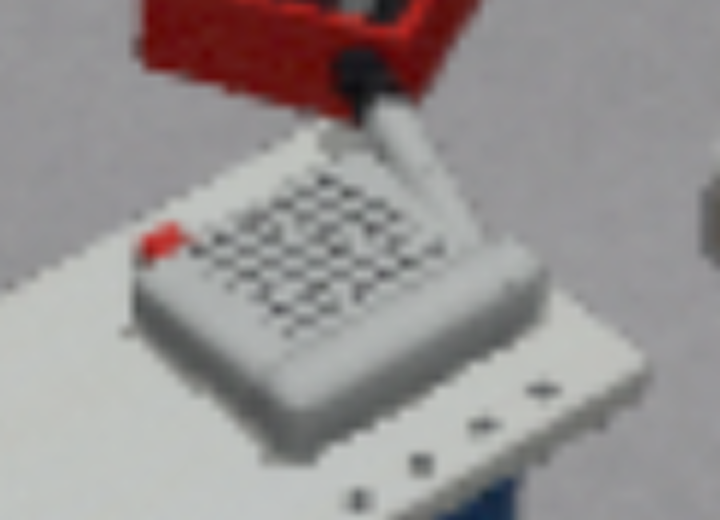

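>>> step_arm(plan=[[[0, 0.06, 0], [0.015, 0, -0.005], 255], [[0, 0.14, 0], [0.045, 0.002, -0.01], 255], [[0, 0.22, 0], [0.08, 0.004, -0.012], 255], [[0, 0.31, 0], [0.115, 0.006, -0.012], 255], [[0, 0.4, 0], [0.15, 0.008, -0.01], 255], [[0, 0.49, 0], [0.185, 0.01, -0.006], 255], [[0, 0.58, 0], [0.22, 0.011, 0], 255], [[0, 0.66, 0], [0.25, 0.012, 0.005], 255], [[0.002, 0.73, 0], [0.275, 0.012, 0.012], 255], [[0.003, 0.77, 0.002], [0.289, 0.012, 0.017], 255]])

```text
time: 16.9
position: [0.5386, -0.0649, 0.2709]
tool_rot: [-2.078, -1.496, -0.838]
ft_force: [0.6, -0.5, -1.6]
grip_width: 0.278
```

```bash
python3 - <<'E'
from ik import *
s=ctrl.get_state();print(s['time'],s['position'],s['joint_positions'],s['grip_width'],s['ft_force'])
x,M=pose(np.array([.59,.082,.12]),71.6,45,180,.2155); print(rel(x,M))
E
```

```text
16.9 [ 0.5386 -0.0649  0.2709] [-0.2371  0.1972  0.8589  1.8123 -0.8719  1.5388  0.4963] 0.27845937618145605 [ 0.6038 -0.4805 -1.6413]
(array([-0.0038,  0.0149, -0.0033]), array([0.0033, 0.0024, 0.0012]), np.float64(0.9034370892230035))
```

>>> step_arm(plan=[[[-0.002, 0.008, -0.002], [0.002, 0.001, 0.001], 255], [[-0.004, 0.015, -0.003], [0.003, 0.002, 0.001], 255], [[-0.004, 0.015, -0.003], [0.003, 0.002, 0.001], 255], [[-0.004, 0.015, -0.003], [0.003, 0.002, 0.001], 255], [[-0.004, 0.015, -0.003], [0.003, 0.002, 0.001], 255], [[-0.004, 0.015, -0.003], [0.003, 0.002, 0.001], 255], [[-0.004, 0.015, -0.003], [0.003, 0.002, 0.001], 255], [[-0.004, 0.015, -0.003], [0.003, 0.002, 0.001], 255], [[-0.004, 0.015, -0.003], [0.003, 0.002, 0.001], 255], [[-0.004, 0.015, -0.003], [0.003, 0.002, 0.001], 255]])

```text
time: 18.15
position: [0.5421, -0.064, 0.2745]
tool_rot: [-2.069, -1.494, -0.86]
ft_force: [-0.6, 0.2, -1.9]
grip_width: 0.28
```

```bash
python3 - <<'E'
from ik import *
s=ctrl.get_state();print(s['time'],s['position'],np.abs(s['qd']).max(),s['grip_width'],s['ft_force'])
x,M=pose(np.array([.59,.082,.12]),71.6,45,180,.2155); print(rel(x,M))
z=R.from_rotvec(s['tool_rot']).as_matrix()[:,2];p=np.array(s['position']);print('tilt',np.degrees(np.arccos(-z[2])),'hit',p+z*(.12-p[2])/z[2],'lens',p+.1056*z)
lens=p+.1056*z;tail=p-.0444*z
for n in ('scene','top','wrist'):
    im=ctrl.get_image(n).copy();C=cam(n)
    r=ctrl.cut_out(n,'torch');print(n,[(round(d['score'],2),d['rect']) for d in r],proj(n,[lens,tail,[.59,.082,.12]],C))
    big=cv2.resize(im,None,fx=3,fy=3,interpolation=cv2.INTER_CUBIC)
    for P,c in((lens,(0,255,0)),(tail,(0,0,255)),([.59,.082,.12],(255,0,255))):
        q=proj(n,P,C)[0]*3+1; cv2.circle(big,tuple(int(v) for v in q),4,c,1)
    q=proj(n,lens,C)[0]*3; a=int(max(0,min(q[0]-300,1536-600)));b=int(max(0,min(q[1]-250,1152-500)))
    cv2.imwrite(f'pics/{n}7.png',big[b:b+500,a:a+600,::-1])
E
```

```text
18.15 [ 0.5421 -0.064   0.2745] 0.0014465167307909175 0.2797342580309173 [-0.6137  0.2152 -1.865 ]
(array([0.0028, 0.0004, 0.0019]), array([-0.0006, -0.0006,  0.0024]), np.float64(0.19621580557045742))
tilt 44.975953265107464 hit [0.5914 0.0823 0.12  ] lens [0.5659 0.0068 0.1998]
scene [(0.49, [247.5, 176.5, 17.7, 15.9])] [[262.021  185.6612]
 [225.2902 167.9236]
 [284.7931 196.7427]]
top [(0.69, [255.6, 171.2, 60.7, 16.2])] [[259.3207 177.0461]
 [309.6222 185.7107]
 [228.3689 172.2602]]
wrist [(0.86, [226.6, 185.4, 58.3, 105.5])] [[254.7059 198.1528]
 [254.9462 290.2434]
 [253.6815 176.01  ]]
```

View pics/scene7.png

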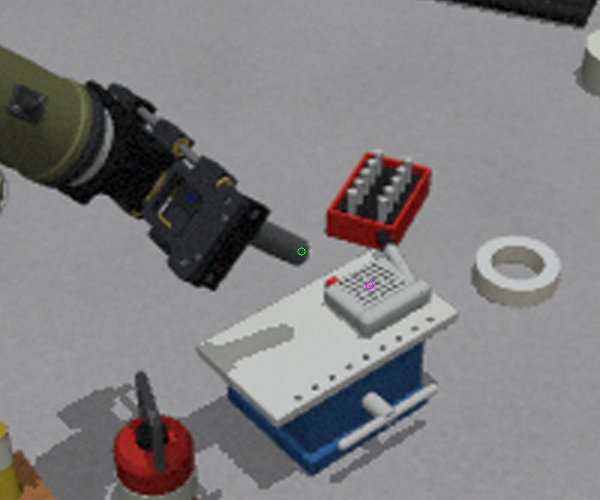

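View pics/top7.png

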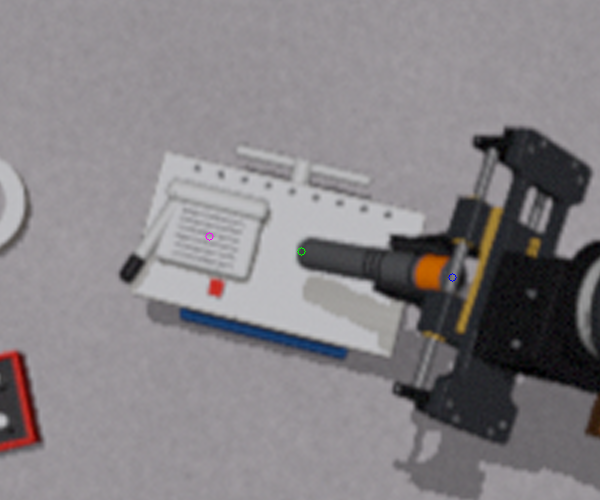

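View pics/wrist7.png

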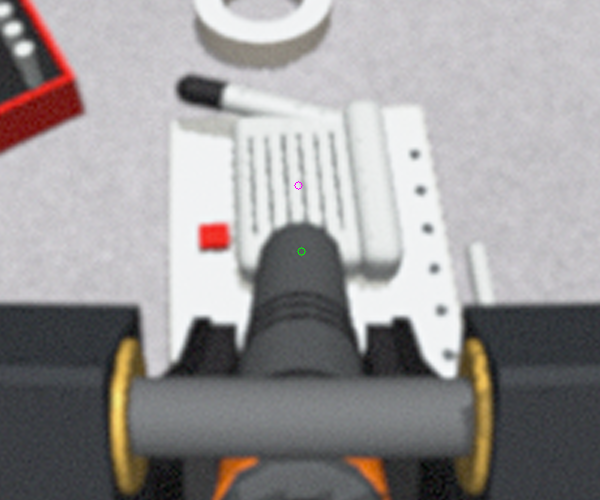

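```bash
python3 - <<'E'
from h import *
s=ctrl.get_state();print(s['time'],s['position'],s['grip_width']);print(ctrl.close_job())
E
```

```text
18.45 [ 0.5421 -0.0639  0.2745] 0.2787717992200273
the job is handed in; nothing more can be done
None
```

I moved the red tin off the vice plate and the torch is now held leaning over the club face. The job was handed in at 18.5 s of the 54 s allowed.

- **Tin:** I lifted it by its handle and set it down under force control (contact felt at about 6 N). It is released and the pictures show it standing upright on the bench on the -y side of the vice.
- **Torch:** I drew it up out of the holder and am still holding it, with the arm at rest.
    - **Lean and aim:** it leans 45.0°. Its axis meets the face about 1–2 mm from the middle I measured; that middle is itself known only to about 2–3 mm.
    - **Distance:** the lens is about 112 mm from the middle of the face along the axis, which is about 80 mm above it. "About 100 mm" could mean either, so I chose a value between the two.
    - **Contact:** the outside force is about 2 N, close to the torch's own weight. The pictures show nothing but the gripper touching it, and it has not slipped.
- **Bystanders:** I never touched the marker, the bit box or the tape roll. Where they showed in the later pictures they looked unmoved.

No checks failed. The one loose result was a torch detection in the scene view with a low score (0.49), because the gripper hid most of the torch there. Its outline still agreed with the projected lens position, as did the top and wrist views.

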